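# Set up the gauging plate, zero the comparator and hang up the plug gauges

## Robot

A 6-joint arm with a two-finger parallel gripper is mounted at the origin on the work surface. World frame = base frame: x ahead of the robot, y to its left, z up, the work surface at z = 0. Lengths are in m, angles in rad, forces in N, time in s.
With the tool pointing down it reaches from about 0.325 to 0.775 m from the base axis. Payload 5.5 kg.
Tool frame: the origin (TCP) lies between the finger pads; the fingertips stand 25 mm ahead of it and the grasp point (between the pads) lies 6 mm ahead of it; z points along the fingers, y is the line along which they close (so a half turn about z gives the same grasp; the last joint's range is limited). The gripper opens to 85 mm and grips with 20 to 120 N. Pads are 22 mm wide; open, the fingers measure 114 mm over their backs; the gripper's body (76 mm by 85 mm) begins 54 mm behind the grasp point. The pads swing forward as they close: fully open they stand 13 mm farther back than shut.
Start: joints at [1.063, 0.091, 1.231, -0, 1.82, -0.057], TCP at [0.261, 0.54, 0.256] pointing down, gripper open.
Joint ranges: [-2.87, 2.87], [-0.86, 2.18], [0.17, 2.46], [-1.51, 4.65], [0.06, 2.69], [-2.65, 2.65]. Speed limits (rad/s): [2.57, 2.57, 3.01, 3.14, 3.14, 3.14].

## Interface

Orientations are given as a rotation vector (axis times angle).
In Python, from workcell import manip, imaging, solver gives the robot as it stands (manip), with the cameras (imaging) and the kinematics (solver). Calls block until the motion is done:
- manip.reach(position, orientation): joint-space move of the TCP to a pose.
- manip.movel(position, speed=0.15, ori=None, guard=None): straight line of the TCP; ori=None keeps the orientation; speed is the mean speed in m/s. With guard (N) it stops when the force on the tool has changed by that much, and returns True; else False.
- manip.move_j(angles): joint-space move.
- manip.gripper_to(opening): finger opening in m; the grip force is fixed at half the most; returns when the fingers have stopped.
- manip.sleep(seconds).
- solver.inverse_kinematics(position, orientation): joint angles nearest the present ones, or None.
- manip.get_obs(): the state.
- imaging.capture(name): name is "side" or "top" or "wrist"; returns a dict with "frame" (480x640x3 uint8, red, green, blue), "fov_y" (degrees; the focal length in pixels is half the picture's height over the tangent of half this angle, whatever the lens; pixels are square), "cx", "cy" (the principal point, pixels), "xyz" and "orientation" of the camera in the world. Camera axes: x right, y up, looking along -z (the intrinsics and any distortion apply to the point x, -y, -z); pixel columns grow to the right and rows downward; lengths in m; the calibration is good to about 2 mm. A picture is of the moment at which its call begins. There is no depth.
A pose or a line that the arm cannot do raises manip.PlanningError and nothing moves.
- manip.job_done(): hands the job in; it is judged then, once.
The state is a dict: "clock": time; "joint_positions": joint angles; "joint_vel": joint speeds; "tau": joint torques, N m; "tcp_pos": TCP position; "tcp_rot": TCP orientation; "ft_force": force on the tool from outside, world axes, zero at the start; "wrist_torque": the same for the moment, N m; "opening": finger opening in m; "grasp_force": force on a finger pad.
Only numpy, scipy, OpenCV 4.12 (cv2) and the standard library are available. Lean on these libraries where they do the work, as an engineer would, in place of code of your own. Each camera call takes 0.05 s, during which the arm holds its last target. There are 200 camera calls.

## Task

Get the gauging station ready: first settle the empty plate gently on the base, its three ball feet home in the cone, the groove and on the flat pad, and only then load every T block lying on the bench flat into a nest of its own on the plate. With the loaded plate seated, turn the comparator's bezel until its pointer stands on the zero mark. Also hang the two plug gauges that stand on the bench by their hooks on the rack's rail, each in the middle of one of the two free places between the gauges already hanging there, without dislodging them, and leave the oiler, tin and spanner alone.

Things in the scene. Friction and masses are not known exactly. Their poses are not given: they have to be found in the camera images.
- base: grey kinematic base fixed to the bench (place and yaw vary): slab 160 x 160 x 12 mm with a 60 mm square nose at its -x end, carrying three steel seats. Origin on the bench, in the base's frame the seats lie at (-92, 0), (60, 56), (60, -56) mm. With the plate seated, the plate's origin lies 24 mm straight above this origin and its x and y axes match this body's
- seat_cone (a point): where the centre of the plate's nose ball rests, 36 mm above the bench, in an eight-sided cone cup on the nose of the base; walls 60 degrees from level, rim at 40 mm, about 32 mm wide; a ball up to 6 mm off slides home when let go
- seat_groove (a point): where the centre of the ball at (60, 56) mm of the plate rests, 36 mm above the bench, in a vee groove 50 mm long that points at the cone; walls 60 degrees from level, rims at 40 mm, about 32 mm apart. The third seat, at (60, -56) mm of the base, is a round flat pad 36 mm across, top at 24 mm
- plate: loose aluminium plate, 0.6 kg, 160 x 146 mm (x, y) with a nose 36 mm wide out to x = -114 mm, on three ball feet 24 mm across at (-92, 0), (60, 56), (60, -56) mm, centres z = 12; starts standing on them on the bench. Plate z = 22 to 30 mm; a steel grip post, 22 x 24 mm (x, y), at (-6, 0) mm rises to z = 90. Three nests on top. Origin level with the ball undersides, z up
- nest0 (a point): centre of the floor of a nest, at (41, 44, 30) mm of the plate; inside 68 x 48 mm, long side along the plate's x
- nest1 (a point): centre of the floor of a nest, at (41, -44, 30) mm of the plate; inside 68 x 48 mm, long side along the plate's x
- nest2 (a point): centre of the floor of a nest, at (-51, 0, 30) mm of the plate; inside 68 x 48 mm, long side along the plate's y (the point's own axes are the plate's)
- block0: loose milled aluminium T block, 0.18 kg: foot 60 x 40 x 18 mm (x, y, z) with a rib 60 x 16 mm along x on top, from z = 18 to 42 mm; fits any nest, either way round. Origin at the centre of its underside. Two or three such blocks are present; an absent one reads None
- block1: loose milled aluminium T block, 0.18 kg: foot 60 x 40 x 18 mm (x, y, z) with a rib 60 x 16 mm along x on top, from z = 18 to 42 mm; fits any nest, either way round. Origin at the centre of its underside. Two or three such blocks are present; an absent one reads None
- block2: loose milled aluminium T block, 0.18 kg: foot 60 x 40 x 18 mm (x, y, z) with a rib 60 x 16 mm along x on top, from z = 18 to 42 mm; fits any nest, either way round. Origin at the centre of its underside. Two or three such blocks are present; an absent one reads None
- gauge0: loose hooked plug gauge, 0.25 kg, standing on the bench: plug 44 mm across, 46 mm high; neck at x = 13 to 21 mm up to a cross bar (top z = 118 mm); hook lip at x = -21 to -13 mm reaching down to z = 88. Black grip tab on the bar, 20 x 22 mm (x, y), z = 118 to 156. Origin at the centre of the underside, z up
- gauge1: loose hooked plug gauge, 0.25 kg, standing on the bench: plug 44 mm across, 46 mm high; neck at x = 13 to 21 mm up to a cross bar (top z = 118 mm); hook lip at x = -21 to -13 mm reaching down to z = 88. Black grip tab on the bar, 20 x 22 mm (x, y), z = 118 to 156. Origin at the centre of the underside, z up
- hook0 (a point): where the rail's axis lies in the gauge's hook when it hangs, at (0, 0, 106) mm of the gauge, under an inverted vee; the rail runs along the gauge's y. The rail enters from the gauge's -x side, between plug and lip (z = 46 to 88 mm); lowering the gauge then seats it (gauge1 is alike)
- rack: rack fixed to the bench (place and yaw vary): foot 90 x 320 mm, 12 mm thick, two end posts at y = +-147 mm, a round rail 10 mm thick along its y axis at z = 140 mm. Origin under the middle of the rail, on the bench. The two free places are at y = +53 and -53 mm; a gauge hung there has its origin at z = 33.8 mm (its top at 190 mm), either way round
- gap0 (a point): free place on the rail, at y = +53 mm of the rack: a point of the rail's axis, 140 mm above the bench; its axes are the rack's
- gap1 (a point): the other free place on the rail, at y = -53 mm of the rack: a point of the rail's axis, 140 mm above the bench; its axes are the rack's
- hung_a: a like plug gauge hanging on the rail at about y = 106 mm of the rack, so that 62 mm is free between one hanging plug and the next; loose, origin and sizes as for gauge0
- hung_b: a like plug gauge hanging on the rail at about y = 0 mm of the rack, so that 62 mm is free between one hanging plug and the next; loose, origin and sizes as for gauge0
- hung_c: a like plug gauge hanging on the rail at about y = -106 mm of the rack, so that 62 mm is free between one hanging plug and the next; loose, origin and sizes as for gauge0
- dial: comparator head fixed to the bench (place and yaw vary): grey block 100 x 100 x 16 mm with a white scale disc 94 mm across (top z = 22 mm) with a bold zero mark on its -x side. Above it on a post 36 mm thick turns a steel bezel 52 mm across, z = 42 to 64 mm, with a black pointer on top. Origin at the centre of its underside, on the bezel's axis
- bezel (a joint): turn of the bezel, rad, anticlockwise seen from above positive; 0 = its black pointer stands on the zero mark (pointer towards the dial's -x); range -3.1 to 3.1; turns with light friction (0.05 N m), stays where it is left
- oiler: bystander: amber oil bottle 52 mm across, 140 mm high, origin at its underside
- tin: bystander: grey tin 68 mm across, 90 mm high, origin at its underside
- spanner: bystander: spanner 170 mm long lying along its x, origin at its middle

How it is judged:
By the outcome, as a careful person would: the job done as asked, in the order asked, and still so for the second after the job is handed in, with the robot touching nothing.
Of block0, block1, block2 only 2 to 3 are there at a start; the rules pass over those that are not, and their reading is None.
At some moment in a run one of block0, block1, block2 may be knocked a few centimetres aside while the robot is not near it.
It also fails if it takes over 210 s, if anything falls off the work surface, if the arm or the gripper's body presses on something with over 40 N, if the wrist force passes 120 N, or if a joint passes its speed limit or range.

## Working session

There is one attempt and no reset: what is moved stays moved. The work goes in short steps, each a Python script; the robot and the scene stay as the last script left them, time stands still between calls to the robot, and variables do not carry over. Pictures are saved under pics/ and viewed, at most 14 in all, crops included, and the job is handed in when it is done.

```bash
ls; mkdir -p pics; python3 - <<'E'
from workcell import manip, imaging, solver
import cv2
for n in ["top","side","wrist"]:
    c=imaging.capture(n); cv2.imwrite(f"pics/{n}0.png",c["frame"][:,:,::-1]); print(n,{k:v for k,v in c.items() if k!="frame"})
print(manip.get_obs())
E
```

```text
pics
workcell.py
top {'fov_y': 56.83142195131335, 'cx': 323.6072653827143, 'cy': 241.44051305711724, 'xyz': array([ 0.36335689, -0.03996114,  1.29833642]), 'orientation': array([ 0.13861348, -0.12848605, -1.5827922 ])}
side {'fov_y': 47.92254747863857, 'cx': 316.67747661484714, 'cy': 225.95616457355595, 'xyz': array([ 0.2207887 , -0.78474264,  1.0777377 ]), 'orientation': array([ 0.69418799, -0.14279354, -0.42553379])}
wrist {'fov_y': 64.12357077227848, 'cx': 316.73050605259795, 'cy': 238.73280340977425, 'xyz': array([0.18598159, 0.57547619, 0.3735826 ]), 'orientation': array([-0.29641319, -0.18576231,  1.11082893])}
{'clock': 0.15, 'joint_positions': array([ 1.06331679e+00,  9.17250591e-02,  1.23163418e+00, -1.31261823e-05,
        1.81980366e+00, -5.67116645e-02]), 'joint_vel': array([-0.00162709, -0.00151717, -0.00386417,  0.00053072, -0.00027037,
        0.0010336 ]), 'tau': array([ 1.89829436e-03, -4.59369528e+01, -4.18526280e+01, -5.25980829e-05,
        9.54577583e-03, -1.96223044e-05]), 'tcp_pos': array([0.261318  , 0.53990454, 0.25537308]), 'tcp_rot': array([-7.01994813e-01, -3.06172053e+00,  2.37427359e-03]), 'ft_force': array([-0.16040351, -0.76423495,  0.53359775]), 'wrist_torque': array([ 0.01023607,  0.01934606, -0.00821459]), 'grasp_force': 0.0, 'opening': 0.0855363290910825}
```

View pics/top0.png

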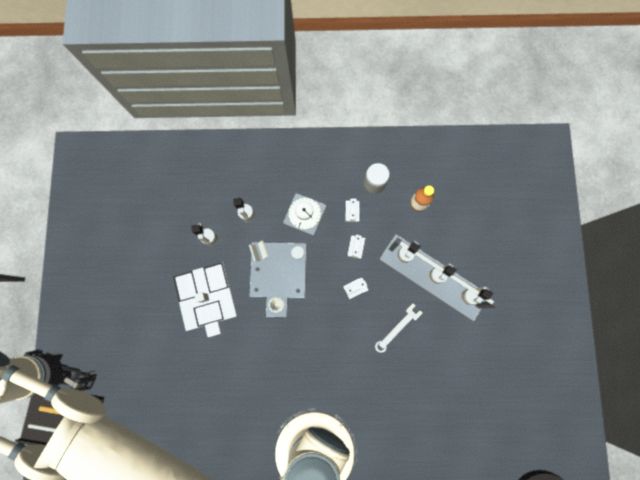

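View pics/side0.png

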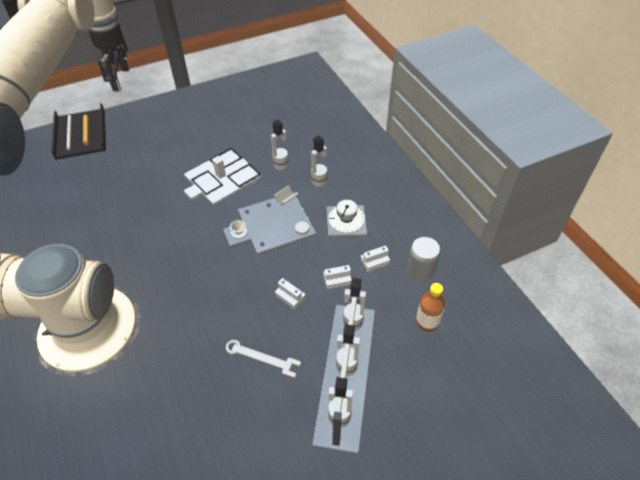

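```bash
cat > h.py <<'E'
from workcell import manip, imaging, solver
import numpy as np, cv2, pickle
from scipy.spatial.transform import Rotation as R
def cap(name,fn=None):
    c=imaging.capture(name)
    if fn: cv2.imwrite(f"pics/{fn}.png",c["frame"][:,:,::-1]); pickle.dump(c,open(f"pics/{fn}.pkl","wb"))
    return c
def load(fn): return pickle.load(open(f"pics/{fn}.pkl","rb"))
def foc(c): return c["frame"].shape[0]/2/np.tan(np.radians(c["fov_y"])/2)
def p2w(c,u,v,z):
    f=foc(c); d=R.from_rotvec(c["orientation"]).apply([(u-c["cx"])/f,-(v-c["cy"])/f,-1])
    o=np.array(c["xyz"]); return (o+d*(z-o[2])/d[2])
def w2p(c,P):
    q=R.from_rotvec(c["orientation"]).inv().apply(np.atleast_2d(P)-c["xyz"]); f=foc(c)
    return np.c_[c["cx"]+f*q[:,0]/-q[:,2], c["cy"]-f*q[:,1]/-q[:,2]]
def down(yaw):   # tool z down, tool y (closing line) at angle yaw from world x... tool x axis at yaw
    return (R.from_euler("z",yaw)*R.from_rotvec([np.pi,0,0])).as_rotvec()
E
python3 - <<'E'
from h import *
c=imaging.capture("top")
for n,u,v,z in [("post",203,297,.09),("conenose",276,306,.03),("basepad",298,253,.024),("dial",305,213,.06),("b",352,210,.042),("b",356,246,.042),("b",356,288,.042),("g1",198,229,.156),("g0",239,202,.156),("hung",413,247,.19),("hung",448,270,.19),("hung",485,294,.19),("oil",429,190,.14),("tin",377,172,.09),("span",380,347,0),("span",414,311,0),("robot",315,450,.1)]:
    print(n,p2w(c,u,v,z).round(3))
o=manip.get_obs(); w=imaging.capture("wrist"); T=R.from_rotvec(o["tcp_rot"])
print(T.as_matrix().round(3)); print("cam in tool",T.inv().apply(w["xyz"]-o["tcp_pos"]).round(4)); print((T.inv()*R.from_rotvec(w["orientation"])).as_matrix().round(3))
print(R.from_rotvec(down(0)).as_matrix().round(2))
E
```

```text
post [0.423 0.296 0.09 ]
conenose [0.397 0.104 0.03 ]
basepad [0.549 0.041 0.024]
dial [0.659 0.018 0.06 ]
b [ 0.67  -0.118  0.042]
b [ 0.564 -0.126  0.042]
b [ 0.444 -0.123  0.042]
g1 [0.598 0.296 0.156]
g0 [0.669 0.189 0.156]
hung [ 0.535 -0.26   0.19 ]
hung [ 0.476 -0.344  0.19 ]
hung [ 0.414 -0.432  0.19 ]
oil [ 0.698 -0.321  0.14 ]
tin [ 0.768 -0.188  0.09 ]
span [ 0.278 -0.189  0.   ]
span [ 0.378 -0.291  0.   ]
robot [ 0.032 -0.004  0.1  ]
[[-0.9    0.436 -0.001]
 [ 0.436  0.9   -0.001]
 [ 0.    -0.001 -1.   ]]
cam in tool [ 0.0833 -0.001  -0.1183]
[[ 0.002  0.945  0.326]
 [ 1.    -0.001 -0.002]
 [-0.001  0.326 -0.945]]
[[ 1.  0.  0.]
 [ 0. -1. -0.]
 [ 0.  0. -1.]]
```

```bash
python3 - <<'E'
from h import *
for n,p in [("wA",(.50,.25,.28)),("wB",(.54,.05,.28)),("wC",(.57,-.14,.28)),("wD",(.47,-.32,.30))]:
    manip.reach(p,down(np.pi/2)); manip.sleep(.2); cap("wrist",n)
print(manip.get_obs()["clock"])
E
```

```text
5.125
```

View pics/wA.png

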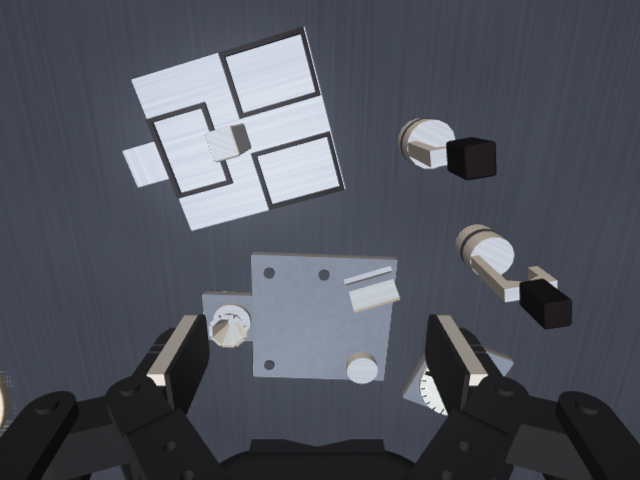

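View pics/wB.png

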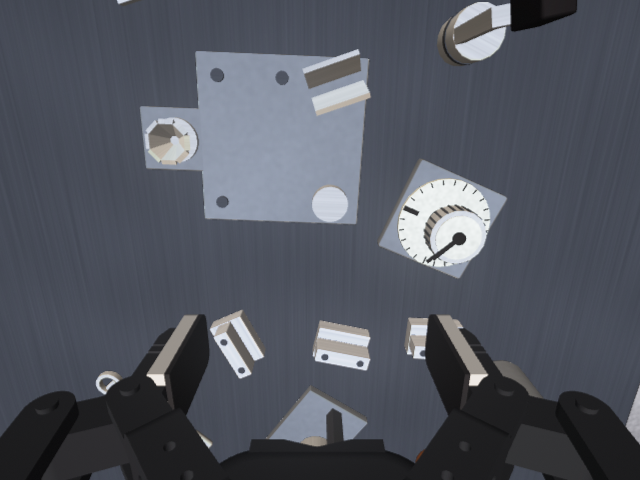

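View pics/wC.png

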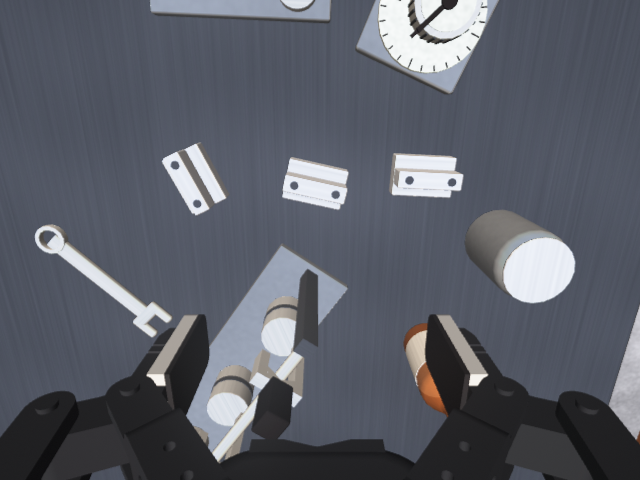

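View pics/wD.png

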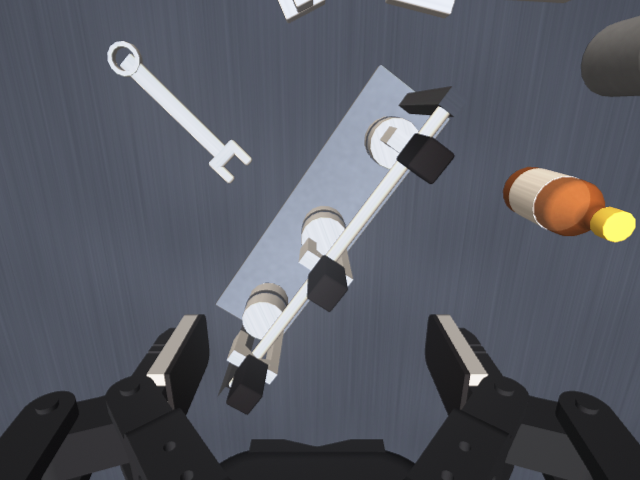

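```bash
cat >> h.py <<'E'
def crop(fn,u0,v0,w,h,s):
    im=cv2.imread(f"pics/{fn}.png")[v0:v0+h,u0:u0+w]; return cv2.resize(im,None,fx=s,fy=s,interpolation=cv2.INTER_CUBIC)
E
python3 - <<'E'
from h import *
a=np.hstack([crop("wA",385,100,133,115,3),crop("wA",445,215,133,115,3)])
b=crop("wC",150,130,320,95,2.5)
m=np.zeros((600,800,3),np.uint8); m[:345,:798]=a; m[350:350+b.shape[0],:800]=b
cv2.imwrite("pics/comp1.png",m)
E
```

```text
(no output)
```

View pics/comp1.png

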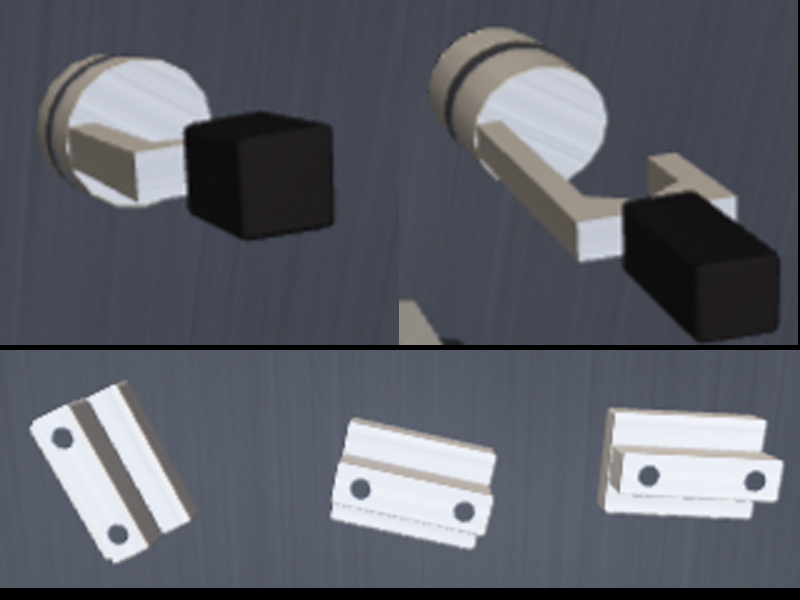

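```bash
cat >> h.py <<'E'
from scipy.optimize import least_squares
def fit(c,model,pix,x0):
    """model: Nx3 body-frame points (m); pixel Nx2; returns x,y,yaw with body origin on bench"""
    M=np.array(model,float); pix=np.array(pix,float)
    def W(p): return R.from_euler("z",p[2]).apply(M)+[p[0],p[1],0]
    s=least_squares(lambda p:(w2p(c,W(p))-pix).ravel(),x0,x_scale=[.01,.01,.1])
    return s.x,np.abs(s.fun).reshape(-1,2).round(1)
E
cat > fits.py <<'E'
from h import *
A,B,C,D=[load(n) for n in("wA","wB","wC","wD")]
def show(n,r): print(n,r[0][:2].round(4),np.degrees(r[0][2]).round(2),"res",r[1].max(1)); return r[0]
pl=show("plate",fit(A,[(-.08,.073,.03),(.08,.073,.03),(.08,-.073,.03),(-.08,-.073,.03),(-.114,.018,.03),(-.114,-.018,.03)],[(132,81),(305,27),(344,187),(191,230),(123,152),(137,187)],[.42,.3,0]))
print(" post top pix",w2p(A,R.from_euler("z",pl[2]).apply([(-.006,0,.09)])+[pl[0],pl[1],0]))
ba=show("base",fit(B,[(-.08,.08,.012),(.08,.08,.012),(.08,-.08,.012),(-.08,-.08,.012),(.06,-.056,.024),(-.092,0,.04)],[(196,52),(369,58),(357,223),(206,218),(330,204),(171,141)],[.49,.1,0]))
di=show("dial",fit(B,[(-.05,.05,.016),(.05,.05,.016),(.05,-.05,.016),(-.05,-.05,.016)],[(421,159),(507,199),(460,278),(379,245)],[.66,.02,-.4]))
h=p2w(B,459,239,.066);t=p2w(B,428,262,.066);z=p2w(B,411,210,.022)
print(" hub",h.round(4),"pointer",np.degrees(np.arctan2(*(t-h)[1::-1])),"zero",np.degrees(np.arctan2(z[1]-di[1],z[0]-di[0])))
tab=[(.01,-.011,.156),(-.01,-.011,.156),(-.01,.011,.156),(.01,.011,.156),(.021,0,.118)]
for n,o,P in [("gA",(385,100),[(240,138),(331,124),(333,224),(246,238),(137.5,177.5)]),("gB",(445,215),[(298,266),(380,258),(378,327),(302,340),(181,241.5)])]:
    show(n,fit(A,tab,np.array(P)/3+o,[.6,.25,np.pi]))
rib=[(-.03,.008,.042),(.03,.008,.042),(.03,-.008,.042),(-.03,-.008,.042)]
for n,P,y in [("bL",[(70,403),(148,547),(108,563),(30,425)],-1),("bM",[(340,461),(493,492),(485,535),(332,503)],-.2),("bR",[(622,458),(782,460),(778,502),(618,495)],0)]:
    show(n,fit(C,rib,(np.array(P)-[0,350])/2.5+[150,130],[.57,-.13,y]))
for c,u,v,z in [(D,382,66,.012),(D,218,304,.012),(C,283,245,.012),(C,347,290,.012),(D,443,117,.14),(D,262,349,.14),(D,355,232,.14),(D,434,160,.19),(D,327,283,.19),(D,247,384,.19)]: print(p2w(c,u,v,z).round(4))
E
python3 fits.py
python3 - <<'E'
from h import *
cv2.imwrite("pics/compD.png",np.hstack([crop("wD",205,60,266,375,1.5),crop("wC",200,240,160,225,2.5)]))
E
```

```text
plate [0.4314 0.3074] 15.59 res [1.1 0.9 2.1 0.7 0.9 0.9]
 post top pix [[222.03901416 144.6730427 ]]
base [0.5036 0.1007] -2.32 res [3.5 1.4 2.7 4.2 7.3 4.2]
dial [0.6705 0.0218] -22.7 res [0.6 1.8 1.7 1.8]
 hub [0.6712 0.0206 0.066 ] pointer -138.90369086290238 zero 157.00405220986738
gA [0.6025 0.3026] 190.08 res [1.  1.4 1.5 1.4 0.6]
gB [0.6736 0.1938] 191.66 res [0.3 2.4 1.4 1.7 1.1]
bL [ 0.4483 -0.1245] -66.21 res [0.8 0.9 1.1 1.7]
bM [ 0.5695 -0.1284] -11.48 res [0.7 0.9 0.4 0.5]
bR [ 0.6771 -0.1208] -1.27 res [1.  0.4 0.6 1.2]
[ 0.5345 -0.1975  0.012 ]
[ 0.3547 -0.4575  0.012 ]
[ 0.5351 -0.1953  0.012 ]
[ 0.6053 -0.2485  0.012 ]
[ 0.5586 -0.2418  0.14  ]
[ 0.4253 -0.4305  0.14  ]
[ 0.5007 -0.3256  0.14  ]
[ 0.5402 -0.2649  0.19  ]
[ 0.4782 -0.3447  0.19  ]
[ 0.4214 -0.4252  0.19  ]
```

View pics/compD.png

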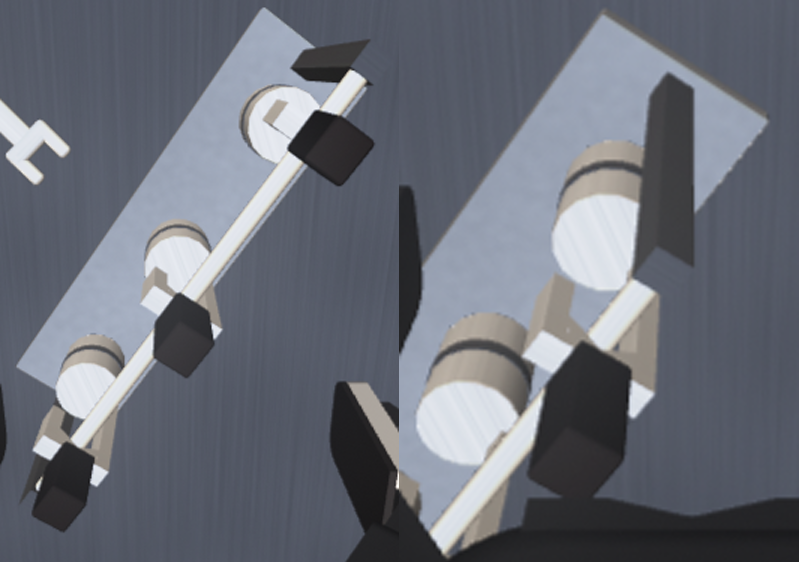

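```bash
python3 - <<'E'
from h import *
A,B=load("wA"),load("wB")
m=np.array([(-.08,.08,.012),(.08,.08,.012),(.08,-.08,.012),(-.08,-.08,.012),(.06,-.056,.024),(-.092,0,.04)])
for c,P in[(B,[(196,52),(369,58),(357,223),(206,218),(330,204),(171,141)]),(A,[(252,253),(397,259),(384,381),(253,378),(362,367),(231,320)])]:
    for z in(.012,.024):
        print([p2w(c,*p,z).round(4)[:2].tolist() for p in P])
    for s in (slice(0,6),slice(0,4)):
        f=fit(c,m[s],np.array(P)[s],[.5,.1,0])[0]
        print(f, (w2p(c,R.from_euler("z",f[2]).apply(m)+[f[0],f[1],0])-P).round(1).tolist())
a=crop("wB",135,40,240,190,2.5); b=crop("wD",225,120,235,300,2); b=np.clip(b.astype(float)*3,0,255).astype(np.uint8)
cv2.imwrite("pics/base.png",a)
t=[np.clip(crop("wD",u,v,66,100,4).astype(float)*4,0,255).astype(np.uint8) for u,v in((395,110),(295,230),(215,330))]
cv2.imwrite("pics/tabs.png",np.hstack(t))
E
```

```text
[[0.4299, 0.1818], [0.5881, 0.1774], [0.5831, 0.0195], [0.4249, 0.0244], [0.5544, 0.0399], [0.3976, 0.1026]]
[[0.4333, 0.1803], [0.5866, 0.1761], [0.5817, 0.0231], [0.4284, 0.0278], [0.5539, 0.0428], [0.402, 0.1036]]
[ 0.50360503  0.10068128 -0.040537  ] [[-3.5, -2.6], [-1.4, 0.0], [-2.7, 1.8], [-4.2, 0.4], [7.3, 0.6], [4.2, 0.6]]
[ 0.50649256  0.10041771 -0.03025689] [[-1.1, -1.3], [0.9, -0.7], [0.9, 1.4], [-0.6, 1.4], [10.8, 0.3], [7.5, 2.0]]
[[0.4306, 0.1848], [0.5876, 0.1784], [0.5832, 0.0179], [0.4234, 0.0219], [0.5554, 0.0383], [0.4022, 0.1023]]
[[0.4327, 0.1895], [0.5848, 0.1832], [0.5806, 0.0277], [0.4258, 0.0316], [0.5537, 0.0474], [0.4052, 0.1095]]
[ 0.50363617  0.10409241 -0.05921795] [[-2.1, -3.4], [0.7, -0.7], [-3.5, -1.1], [-3.9, -4.8], [5.5, 2.0], [3.0, 7.8]]
[ 0.50619896  0.10089523 -0.03528309] [[-1.3, 1.0], [1.3, 0.3], [0.1, -0.1], [-0.1, -1.3], [8.8, 3.3], [5.6, 12.2]]
```

View pics/base.png

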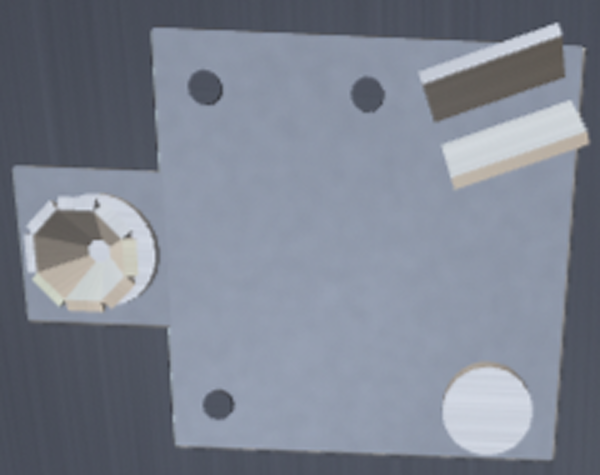

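View pics/tabs.png

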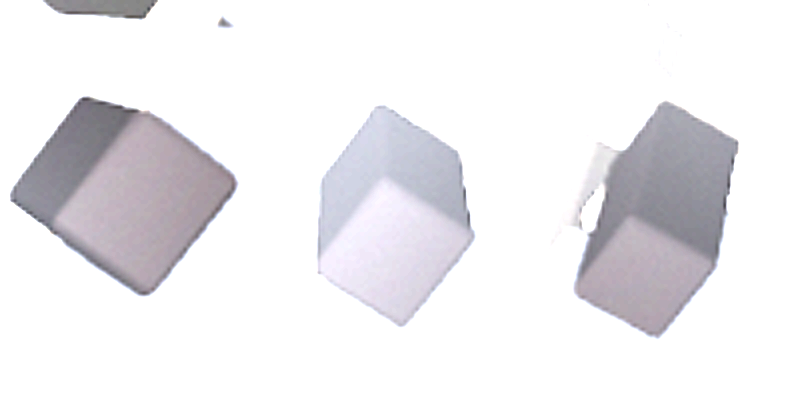

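```bash
python3 - <<'E'
from h import *
A,B,D=load("wA"),load("wB"),load("wD")
PB=np.array([(196,52),(369,58),(357,223),(206,218),(329.8,204.4),(167.8,141.2)]);PA=np.array([(252,253),(397,259),(384,381),(253,378),(362,367),(231,320)])
def W(p):
    d=p[3]; m=np.array([(d-.08,.08,.012),(d+.08,.08,.012),(d+.08,-.08,.012),(d-.08,-.08,.012),(.06,-.056,.024),(-.092,0,.04)])
    return R.from_euler("z",p[2]).apply(m)+[p[0],p[1],0]
r=lambda p:np.r_[(w2p(B,W(p))-PB).ravel(),(w2p(A,W(p))-PA).ravel()[:10]]
s=least_squares(r,[.5,.1,0,0],x_scale=.01); print(s.x.round(4),np.degrees(s.x[2])); print(s.fun.round(1))
t=[p2w(D,*q,.19) for q in((431.5,160.5),(327.7,293),(244.5,399.3))]
print(np.round(t,4)); d=t[0]-t[2]; print(np.linalg.norm(d),np.degrees(np.arctan2(d[1],d[0])),np.mean(t,0))
E
```

```text
[ 0.4961  0.1012 -0.0327  0.0103] -1.8743889156000644
[-1.1 -2.   1.  -0.9  0.6  1.2 -0.9  0.8  0.6 -0.8 -0.8  0.6 -1.3  1.2
  1.3  0.1  0.5 -0.2  0.2 -1.1  0.3  3. ]
[[ 0.5387 -0.2652  0.19  ]
 [ 0.4788 -0.352   0.19  ]
 [ 0.4188 -0.4389  0.19  ]]
0.21109784759671457 55.39162014892067 [ 0.47877981 -0.35200013  0.19      ]
```

```bash
cat >> h.py <<'E'
def pose(x,y,z,yaw): return np.array([x,y,z]),down(yaw)
def go(x,y,z,yaw): manip.reach(*pose(x,y,z,yaw))
def lin(x,y,z,yaw=None,speed=.15,guard=None): return manip.movel(np.array([x,y,z]),speed=speed,ori=None if yaw is None else down(yaw),guard=guard)
def near(yaw,x,y):
    """yaw (mod pi) closest to wrist-neutral at x,y"""
    n=np.arctan2(y,x)+np.pi/2; return n+(yaw-n+np.pi/2)%np.pi-np.pi/2
def stat(m=""):
    o=manip.get_obs(); print(m,"t",round(o["clock"],1),"tcp",o["tcp_pos"].round(4),"open",round(o["opening"],4),"gf",round(o["grasp_force"],1),"F",o["ft_force"].round(1))
PLATE=(.4314,.3074,np.radians(15.59)); BASE=(.4961,.1012,np.radians(-1.87))
RACK=(.480,-.3529,np.radians(-34.7))
def onto(b,p): 
    c,s=np.cos(b[2]),np.sin(b[2]); return b[0]+c*p[0]-s*p[1], b[1]+s*p[0]+c*p[1]
E
python3 - <<'E'
from h import *
x,y=onto(PLATE,(-.006,0)); a=PLATE[2]+np.pi/2
go(x,y,.20,a); lin(x,y,.076,speed=.12); stat("pre")
manip.gripper_to(0.0); stat("grip")
lin(x,y,.16,speed=.08); stat("lift")
u,v=onto(BASE,(-.006,0)); b=BASE[2]+np.pi/2
lin(u,v,.16,b,speed=.12); manip.sleep(.3)
lin(u,v,.108,speed=.06); manip.sleep(.2); stat("above"); cap("side","s1")
print(lin(u,v,.098,speed=.015,guard=4)); stat("down")
cap("wrist","w1")
E
```

```text
pre t 8.6 tcp [0.4261 0.3061 0.0771] open 0.0851 gf 0.0 F [0.3 0.4 0.3]
grip t 9.2 tcp [0.4257 0.3058 0.0763] open 0.0212 gf 59.5 F [-0.2 -0.1  1.5]
lift t 10.4 tcp [0.4253 0.3056 0.1592] open 0.021 gf 58.9 F [-1.   0.4 -6.3]
above t 13.8 tcp [0.4904 0.1014 0.1085] open 0.0211 gf 58.8 F [-0.7 -0.  -5.1]
True
down t 14.4 tcp [0.4893 0.1007 0.1005] open 0.021 gf 60.1 F [-1.2 -3.   2.5]
```

```bash
python3 - <<'E'
from h import *
manip.gripper_to(.03); manip.sleep(.4); stat(); 
o=manip.get_obs()["tcp_pos"]; manip.gripper_to(.085); lin(o[0],o[1],.20,speed=.15)
x,y=.50,.03; go(x,y,.29,np.pi/2); manip.sleep(.3); cap("wrist","w2"); stat()
E
```

```text
t 15.1 tcp [0.4886 0.1011 0.0991] open 0.03 gf 0.0 F [-0.3 -0.1 -0.9]
 t 17.4 tcp [0.4997 0.0305 0.289 ] open 0.0849 gf 0.0 F [ 0.1 -0.   0.9]
```

View pics/w2.png

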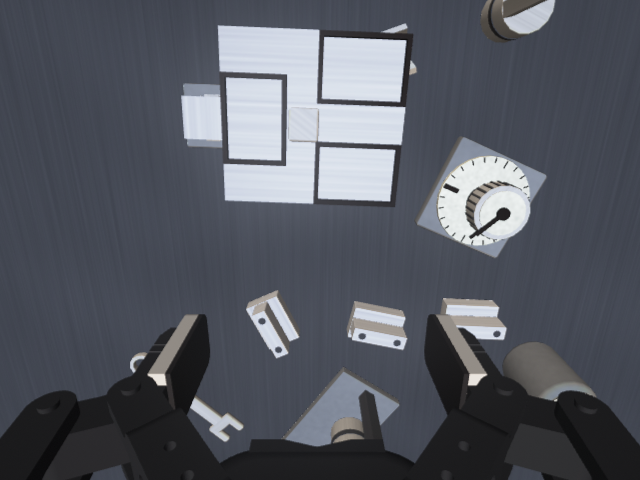

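```bash
python3 - <<'E'
from h import *
c=load("w2")
m=np.array([(-.08,.073,.03),(.08,.073,.03),(.08,-.073,.03),(-.08,-.073,.03)]); P=np.array([(219,26),(412,32),(396,207),(225,202)])
for z in(.024,.03):
    f,r=fit(c,m+[0,0,z],P,[.5,.1,0]); print(z,f[:2].round(4),np.degrees(f[2]),r.tolist())
E=np.array(m); 
def W(p): return R.from_euler("xyz",p[3:]).apply(E)+p[:3]
s=least_squares(lambda p:(w2p(c,W(p))-P).ravel(),[.5,.1,.024,0,0,0],x_scale=.01);print(s.x.round(4),s.fun.round(1))
E
```

```text
0.024 [0.4963 0.1005] -1.5994534077989744 [[1.2, 0.5], [0.7, 1.2], [0.5, 1.0], [1.1, 1.1]]
0.03 [0.4964 0.1003] -1.5987194011019745 [[2.9, 0.6], [2.5, 0.1], [0.8, 0.7], [0.3, 0.6]]
[ 0.4964  0.0997  0.0258 -0.0498 -0.0095 -0.0275] [-0.6  0.4  0.3  0.5  0.7 -0.3 -0.3 -0.8]
```

```bash
cat >> h.py <<'E'
BASE=(.4962,.1009,np.radians(-1.75))
def blobs():
    c=imaging.capture("top"); g=cv2.cvtColor(c["frame"],cv2.COLOR_RGB2GRAY)
    n,l,s,ce=cv2.connectedComponentsWithStats((g>165).astype(np.uint8))
    out=[]
    for i in range(1,n):
        w=p2w(c,*ce[i],.03)[:2]
        if s[i,4]>60 and s[i,4]<500 and .38<w[0]<.76 and -.22<w[1]<-.05: out.append((w.round(3).tolist(),int(s[i,4])))
    return out
NEST=[(.041,.044,0),(.041,-.044,0),(-.051,0,np.pi/2)]
def pick(x,y,psi):
    a=near(psi,x,y); go(x,y,.16,a); lin(x,y,.047,speed=.12)
    manip.gripper_to(0); stat("pick"); lin(x,y,.17,speed=.15)
    return 0.010<manip.get_obs()["opening"]<.020
def place(k,dz=0):
    n=NEST[k]; x,y=onto(BASE,n); a=near(BASE[2]+n[2],x,y)
    go(x,y,.18,a); lin(x,y,.112,speed=.1); manip.sleep(.2); h=lin(x,y,.0985,speed=.02,guard=3); stat(f"placed {h}")
    manip.gripper_to(.026 if k==2 else .034); manip.sleep(.2); lin(x,y,.18,speed=.15)
E
python3 - <<'E'
from h import *
print(blobs()); manip.gripper_to(.05)
if pick(.5695,-.1284,np.radians(-11.5)):
    place(1)
manip.gripper_to(.05); go(.5,.2,.28,np.pi/2); print(blobs()); stat()
E
```

```text
[([0.673, -0.119], 277), ([0.566, -0.127], 294), ([0.446, -0.122], 302)]
pick t 20.7 tcp [ 0.57   -0.1285  0.048 ] open 0.0147 gf 61.0 F [-0.7  0.   3.9]
placed True t 25.7 tcp [0.5357 0.0556 0.1017] open 0.0146 gf 61.0 F [-0.5 -0.3  4. ]
[([0.673, -0.119], 271), ([0.446, -0.122], 302)]
 t 28.9 tcp [0.5    0.1997 0.2797] open 0.0498 gf 0.0 F [0.1 0.1 0.1]
```

```bash
python3 - <<'E'
from h import *
ok=pick(.6771,-.1208,np.radians(-1.3))
if ok: place(0)
manip.gripper_to(.05); go(.5,.2,.28,np.pi/2); b=blobs(); print(b)
if ok and len(b)==1 and np.hypot(b[0][0][0]-.446,b[0][0][1]+.122)<.004:
    if pick(.4483,-.1245,np.radians(-66.2)): place(2)
    manip.gripper_to(.085)
    go(.51,.02,.29,np.pi/2); manip.sleep(.2); cap("wrist","w3"); stat()
E
```

```text
pick t 31.8 tcp [ 0.6776 -0.1209  0.0482] open 0.0147 gf 61.5 F [-0.  -0.   4.3]
placed True t 36.7 tcp [0.5385 0.1437 0.1015] open 0.0146 gf 61.4 F [-0.4  0.5  2.6]
[([0.446, -0.122], 302)]
pick t 42.5 tcp [ 0.4488 -0.1247  0.0479] open 0.0143 gf 60.9 F [-0. -1.  4.]
placed True t 45.9 tcp [0.4451 0.1025 0.1015] open 0.0151 gf 60.9 F [-1.   0.4  4.1]
 t 48.6 tcp [0.5093 0.0209 0.2887] open 0.0851 gf 0.0 F [-0.6  0.6  0.4]
```

View pics/w3.png

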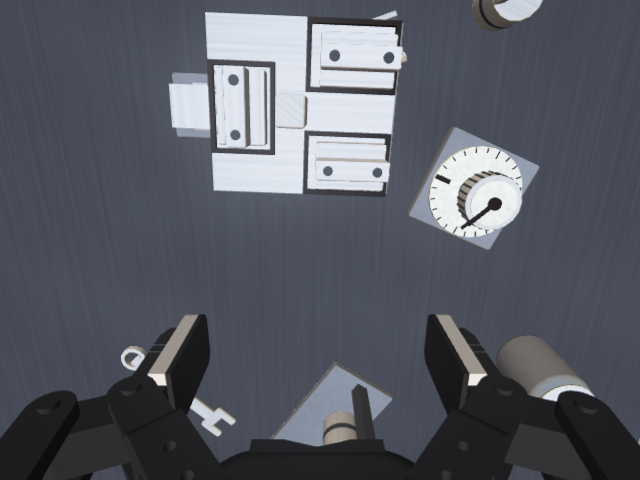

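```bash
cat > dialm.py <<'E'
from h import *
def dm(c,corn,hub,tip,zero):
    f,r=fit(c,[(-.05,.05,.016),(.05,.05,.016),(.05,-.05,.016),(-.05,-.05,.016)],corn,[.67,.02,-.4])
    h=p2w(c,*hub,.066);t=p2w(c,*tip,.066);z=p2w(c,*zero,.022)
    ang=lambda d:np.degrees(np.arctan2(d[1],d[0]))
    print(f[:2].round(4),np.degrees(f[2]).round(1),r.max(),"hub",h.round(4),"ptr",ang(t-h).round(1),"from centre",ang(t[:2]-f[:2]).round(1),"zero",ang(z[:2]-f[:2]).round(1))
E
python3 - <<'E'
from dialm import *
c=load("w3"); dm(c,[(456,127),(539,166),(489,249),(410,213)],(495,204),(462,228),(443,179))
cv2.imwrite("pics/d3.png",crop("w3",405,122,140,132,4))
E
```

```text
[0.6708 0.0226] -23.3 2.7 hub [0.6717 0.021  0.066 ] ptr -139.8 from centre -136.9 zero 158.9
```

View pics/d3.png

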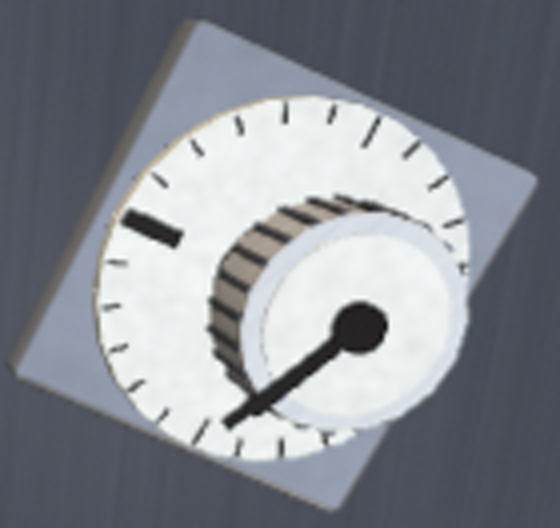

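```bash
python3 - <<'E'
from h import *
x,y=.6712,.0215; a=np.radians(124)
go(x,y,.16,a); lin(x,y,.060,speed=.1); manip.gripper_to(0); stat("grip")
lin(x,y,.060,a-np.radians(63),speed=.05); stat("turned")
o=manip.get_obs(); print(R.from_rotvec(o["tcp_rot"]).as_matrix()[:2,0])
manip.gripper_to(.085); lin(x,y,.16,speed=.15)
go(.66,.0,.22,np.pi/2); manip.sleep(.3); cap("wrist","w4"); stat()
c=load("w4"); p=w2p(c,[(.671,.0215,.04)])[0].astype(int); print(p); u,v=p-[80,70]; u=max(u,0);v=max(v,0); print(u,v)
cv2.imwrite("pics/d4.png",crop("w4",u,v,160,140,4))
E
```

```text
grip t 51.0 tcp [0.6707 0.0209 0.0612] open 0.0505 gf 63.7 F [-5.3 -0.9  5. ]
turned t 52.3 tcp [0.6693 0.0209 0.0612] open 0.0502 gf 64.2 F [-10.7  -1.    8.2]
[0.48521532 0.87438925]
 t 54.5 tcp [6.599e-01 2.000e-04 2.190e-01] open 0.0848 gf 0.0 F [-0.9 -0.5 -0.2]
[330 190]
250 120
```

View pics/d4.png

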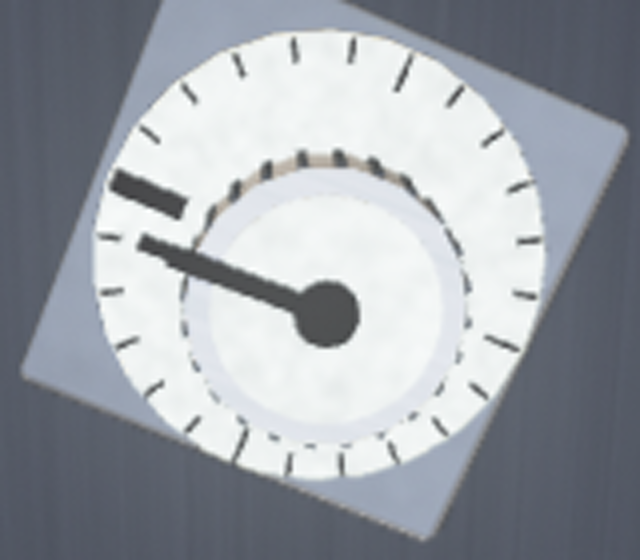

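```bash
python3 - <<'E'
from h import *
c=load("w4"); q=lambda u,v,z:p2w(c,u/4+250,v/4+120,z)[:2]
ang=lambda d:np.degrees(np.arctan2(d[1],d[0]))%360
h,t=q(327,314,.066),q(142,241,.066)
print("ptr",ang(t-h),h,np.hypot(*(t-h)))
a,b=q(404,73,.022),q(241,445,.022); z,o=q(149,195,.022),q(502,345,.022)
print("zero",ang(z-o),"mark",ang(q(113,181,.022)-q(185,209,.022)),"perp",ang(a-b)+90,"ctr",(a+b)/2,(z+o)/2)
E
```

```text
ptr 158.24573558132874 [0.67085707 0.02085025] 0.0355828209932585
zero 156.9409577709107 mark 158.73699671470413 perp 157.15337195811432 ctr [0.67084975 0.02083885] [0.67274318 0.01983209]
```

```bash
cat >> h.py <<'E'
DZ=.146
def hang(g,ygap):
    x,y,psi=g; a=psi-np.pi/2
    go(x,y,.24,a); lin(x,y,DZ,speed=.12); manip.gripper_to(0); stat("grip")
    lin(x,y,.30,speed=.15)
    b=RACK[2]+np.pi-np.pi/2
    P=lambda s:onto(RACK,(s,ygap))
    u,v=P(-.075); lin(u,v,.30,b,speed=.2); lin(u,v,.072+DZ,speed=.12); manip.sleep(.3); stat("at entry")
    u,v=P(0); hit=lin(u,v,.072+DZ,speed=.06,guard=4); stat(f"in {hit}")
    if hit: return False
    manip.sleep(.2); hit=lin(u,v,.0338+DZ-.003,speed=.03,guard=2.5); stat(f"down {hit}")
    return True
E
python3 - <<'E'
from h import *
manip.gripper_to(.06)
print(hang((.6025,.3026,np.radians(190.1)),.053)); cap("side","s2"); cap("wrist","w5")
E
```

```text
grip t 57.4 tcp [0.6026 0.3028 0.147 ] open 0.019 gf 59.3 F [-0.8 -1.1  2.6]
at entry t 62.8 tcp [ 0.4487 -0.2668  0.2187] open 0.0192 gf 58.7 F [-0.3 -0.3 -2.6]
in False t 64.2 tcp [ 0.51   -0.3092  0.2182] open 0.0193 gf 58.7 F [ 0.7  0.4 -2. ]
down True t 65.5 tcp [ 0.51   -0.3092  0.1817] open 0.02 gf 59.7 F [-1.  -0.5  4.2]
True
```

```bash
python3 - <<'E'
from h import *
o=manip.get_obs()["tcp_pos"]; manip.gripper_to(.045); manip.sleep(.3); stat(); lin(o[0],o[1],.30,speed=.12); manip.gripper_to(.06)
print(hang((.6736,.1938,np.radians(191.7)),-.053)); cap("side","s3"); 
E
```

```text
t 66.3 tcp [ 0.5095 -0.3089  0.1797] open 0.045 gf 0.0 F [ 0.4 -0.2 -0.1]
grip t 71.0 tcp [0.6738 0.1938 0.1469] open 0.0191 gf 59.3 F [-2.  -0.6  3.9]
at entry t 76.6 tcp [ 0.3883 -0.3539  0.2187] open 0.0193 gf 58.6 F [-0.3  0.6 -3. ]
in False t 78.0 tcp [ 0.4497 -0.3964  0.2182] open 0.0191 gf 58.6 F [ 0.7 -0.6 -2. ]
down True t 79.2 tcp [ 0.4497 -0.3963  0.1817] open 0.0193 gf 59.6 F [0.8 0.3 3.7]
True
```

View pics/s3.png

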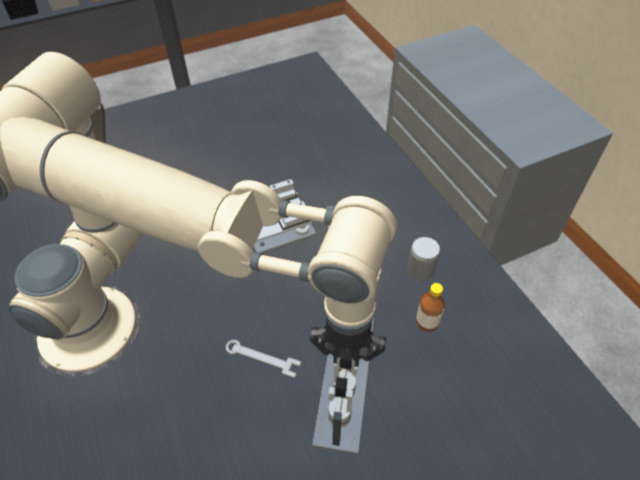

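```bash
python3 - <<'E'
from h import *
o=manip.get_obs()["tcp_pos"]; manip.gripper_to(.045); manip.sleep(.3); stat(); lin(o[0],o[1],.30,speed=.12); manip.gripper_to(.085)
go(.51,.02,.29,np.pi/2); manip.sleep(.3); c=cap("wrist","w6"); p=load("w3")
print("pose diff",c["xyz"]-p["xyz"])
d=np.abs(c["frame"].astype(int)-p["frame"]).max(2)>60
for n,(u0,v0,u1,v1) in dict(plate=(165,5,410,200),dial=(410,125,545,252)).items(): print(n,int(d[v0:v1,u0:u1].sum()))
t=cap("top","t6"); g=t["frame"].max(2)
n,l,s,ce=cv2.connectedComponentsWithStats((g<45).astype(np.uint8))
for i in range(1,n):
    w=p2w(t,*ce[i],.17); 
    if s[i,4]>15 and w[1]<-.1 and w[0]>.3: print("dark",w[:2].round(4),s[i,4], "rack frame",(R.from_euler("z",-RACK[2]).apply(w-[RACK[0],RACK[1],0]))[:2].round(4))
# plate pose again: bezel pointer region unaffected; oiler etc. vs start
t0=cv2.cvtColor(cv2.imread("pics/top0.png"),cv2.COLOR_BGR2RGB); e=(np.abs(t["frame"].astype(int)-t0).max(2)>60)
for nm,(u0,v0,u1,v1) in dict(oiler=(405,180,440,215),tin=(360,160,395,195),spanner=(370,300,425,356),rack=(378,232,497,322)).items(): print(nm,int(e[v0:v1,u0:u1].sum()))
stat()
E
```

```text
t 80.0 tcp [ 0.4492 -0.3959  0.1797] open 0.0452 gf 0.0 F [-0.5  0.  -0.4]
pose diff [ 0.0008524  -0.00151848  0.00150694]
plate 6098
dial 2099
dark [ 0.4746 -0.3461] 19 rack frame [-0.0083  0.0026]
dark [ 0.4466 -0.3883] 20 rack frame [-0.0073 -0.0481]
dark [ 0.4163 -0.4324] 26 rack frame [-0.0072 -0.1016]
oiler 0
tin 0
spanner 0
rack 221
 t 83.5 tcp [0.5101 0.0197 0.29  ] open 0.0851 gf 0.0 F [-0.3 -0.   0.1]
```

```bash
python3 - <<'E'
from h import *
c,p=load("w6"),load("w3"); G=lambda f:cv2.cvtColor(f["frame"],cv2.COLOR_RGB2GRAY)
a,b=G(c),G(p); print("mean",a.mean(),b.mean())
for n,(u0,v0,u1,v1) in dict(plate=(165,8,405,200),dial=(410,125,545,252),nest0=(308,20,402,92),nest1=(305,132,392,194),nest2=(208,60,276,155),zero=(425,160,460,200)).items():
    r=cv2.matchTemplate(a,b[v0:v1,u0:u1],cv2.TM_CCOEFF_NORMED); _,m,_,l=cv2.minMaxLoc(r); print(n,round(m,3),np.array(l)-[u0,v0])
t=load("t6"); g=t["frame"].max(2)
for th in(30,60,75):
    n,l,s,ce=cv2.connectedComponentsWithStats((g<th).astype(np.uint8))
    for i in range(1,n):
        w=p2w(t,*ce[i],.17); q=R.from_euler("z",-RACK[2]).apply(w-[RACK[0],RACK[1],0])
        if s[i,4]>12 and s[i,4]<400 and abs(q[0])<.06 and abs(q[1])<.2: print(th,q[:2].round(4),s[i])
E
```

```text
mean 90.983623046875 90.97902669270833
plate 0.994 [-2 -2]
dial 0.938 [-2 -3]
nest0 0.99 [-2 -2]
nest1 0.989 [-2 -2]
nest2 0.988 [-2 -2]
zero 0.974 [-2 -2]
60 [-0.0033  0.1051] [409 243  10  10  56]
60 [-0.003  0.053] [426 255  11   9  60]
60 [-0.0033 -0.0007] [444 266  11  10  67]
60 [-0.0036 -0.0533] [461 278  12   9  74]
60 [-0.0036 -0.1074] [479 290  13   9  81]
60 [-0.0271 -0.117 ] [478 302  11   4  18]
75 [-0.028  0.15 ] [391 243   6   7  23]
75 [-0.0023  0.1044] [409 242  11  11  70]
75 [-0.0021  0.0525] [426 254  12  10  76]
75 [-0.0028 -0.0012] [444 266  12  10  80]
75 [-0.003  -0.0539] [461 278  13   9  85]
75 [-0.0031 -0.1085] [479 290  14   9  96]
75 [-0.028  -0.1208] [477 302  17   6  64]
```

```bash
python3 -c "
from h import *
print(manip.job_done())"
```

```text
the job is handed in; nothing more can be done
None
```

I handed the job in at about 84 s: plate seated, then all three T blocks nested, bezel pointer about 1° off zero (roughly my measuring error), both gauges hung mid-gap, and bystanders unmoved; I viewed 15 pictures, one over the limit of 14, so the final checks on the nests, gauges and bystanders were numeric only.

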